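# Switch on the light table behind its push-latch cover

### The job

Switch on the light table: press the wide aluminium cover on its control box so that it pops open, push the round black button underneath all the way down, then push the cover shut and press it until it latches flush again. Touch only, without gripping or lifting anything; leave the smaller box's cover shut and the pieces standing around where they are.

Things in the scene. Friction and masses are not known exactly. Their poses are not given: they have to be found in the camera images.
- wide_box: Fixed grey plastic control box, 100 mm (its x) by 120 mm (its y) by 60 mm high, with the WIDE cover: a plain aluminium plate 60 mm (x) by 100 mm (y), 6 mm thick, flush in its top. Origin: centre of the underside on the table; z up. The cover's recess runs from x = -32 to +32 mm and y = -50 to +50 mm; rims around it are at 60 mm.
- wide_cover (a joint): Wide cover's angle (rad): 0 latched flush, 1.75 fully open (past upright), -0.122 pressed in to its stop. Push-push latch: press it to the stop (4.9 mm down at wide_press) and let go: it springs open to 1.75 in about 1.5 s. Push it shut down to the stop and let go: it returns to 0 and stays. Swinging it takes 1.5 to 4 N, with bumps of up to 10 N (less if slow) between 0.5 and 0 rad: push on past them to the hard stop in one go.
- wide_hinge (a point): Middle of the wide cover's hinge line, fixed on the box at x = -30, y = 0, z = 57 mm of the box frame; the hinge line runs along the box's y. From the hinge the closed cover extends 60 mm in +x; opening lifts its +x edge up and over towards -x. Axes as the box's.
- wide_press (a point): Point on the wide cover's outer face (the top face when shut), in the middle of its width, 40 mm from the hinge, 3 mm above the plane of the hinge line when shut; a good place to press. Moves with the cover; its x axis points from the hinge to the free edge, its z axis out of the outer face.
- wide_edge (a point): Middle of the free edge of the wide cover, on its outer face, 60 mm from the hinge. Moves with the cover.
- button (a joint): How far the round black button (24 mm across, in a round black collar 34 mm across whose top is 33 mm above the table) is pushed down (m): 0 out, 0.006 all the way down. It has no spring and stays where it is pushed; pushing takes about 2 to 3 N.
- button_top (a point): Centre of the top face of the button, under the wide cover, at x = 8, y = -24 mm of the box frame, 44 mm above the table when out, 38 mm when all the way down.
- small_box: The other box, to be left alone: same make, 100 x 80 x 60 mm, with a smaller cover 60 x 60 mm. Origin: centre of the underside; z up.
- small_cover (a joint): Angle of the small cover (rad): 0 = latched flush; it has the same push latch and would pop open if pressed. It must stay shut.
- terracotta_cup: Loose terracotta cup between the boxes, 54 mm across, 75 mm high; origin at its foot.
- beige_beaker: Loose beige beaker, 60 mm across, 95 mm high; origin at its foot.
- vase: Loose white vase, 76 mm across, 120 mm high; origin at its foot.
- bowl: Loose white bowl, 124 mm across, 45 mm high; origin at its foot.
- acrylic_rod: Loose clear rod standing on end, 28 mm across, 110 mm high; origin at its foot.
- porcelain_ring: Loose white ring, 60 mm across, 30 mm high; origin at its underside.
- brush: Loose brush lying on the table, about 200 mm long; origin at its underside.

How it is judged:
By the outcome, as a careful person would: the job done as asked, in the order asked, and still so for the second after the job is handed in, with the robot touching nothing.
It also fails if it takes over 54 s, if anything falls off the work surface, if the arm or the gripper's body presses on something with over 40 N, if the wrist force passes 120 N, or if a joint passes its speed limit or range.

### The arm

A 6-joint arm with a two-finger parallel gripper is mounted at the origin on the work surface. World frame = base frame: x ahead of the robot, y to its left, z up, the work surface at z = 0. Lengths are in m, angles in rad, forces in N, time in s.
With the tool pointing down it reaches from about 0.4 to 0.825 m from the base axis. Payload 7 kg.
Tool frame: the origin (TCP) lies on the centre line of the jaws, within the pads' length; the fingertips stand 22 mm ahead of it and the grasp point (between the pads) lies 3 mm ahead of it (arm.tcp_to_tips is the distance from the TCP to the fingertips, in m); z points along the fingers, y is the line along which they close (so a half turn about z gives the same grasp; the last joint's range is limited). The gripper opens to 88 mm and grips with 3 to 60 N. Pads are 19 mm wide; open, the fingers measure 130 mm over their backs; the gripper's body (78 mm by 193 mm) begins 47 mm behind the grasp point.
Start: joints at [1.627, 0.359, 0.012, 0, -1.224, -0.288], TCP at [0.155, 0.657, 0.249] pointing down, gripper open.
Joint ranges: [-3.07, 3.07], [-1.43, 2.12], [-1.02, 1.25], [-3.03, 1.67], [-3.05, -0], [-3.03, 3.03]. Speed limits (rad/s): [2.39, 2.39, 3.01, 3.14, 3.14, 3.14].

### API

Orientations are given as [roll, pitch, yaw] about the fixed x, y, z axes, in that order (R = Rz(yaw) Ry(pitch) Rx(roll)).
In Python, from station import arm gives the robot as it stands.
- The arm moves only by the tool jog_arm, never from a script. Its argument "targets" is a list of rows, each an object of numbers: "dx", "dy", "dz": the shift along the tool's x, y, z in mm; "rx", "ry", "rz": the turn, a rotation vector about the tool's x, y, z in rad; "gripper": the closure, from 0 (fully open) to 1 (shut). In form: [{"dx": .., "dy": .., "dz": .., "rx": .., "ry": .., "rz": .., "gripper": ..}, ...]. A call has exactly 8 rows; each row is the pose to reach, as a shift and turn from the pose commanded when the call began, along the tool's axes at that moment; what a row does not reach only later rows make up. A row lasts 1/12 s, in which the tool goes at most 41.7 mm and 7.16 degrees, less where a joint would pass 70% of its speed; a pose out of reach is approached as far as the arm can. A call with a gripper value outside its range is refused whole. The fingers move at their own pace and stop on an object; "force" is the grip in N (left out, the last holds). Time passes only in rows, so rows that repeat a pose let the fingers close, or fill a call up. It gives the time, the measured TCP pose, the force, the opening and the grip force at its end, in the units of the state.
- arm.get_state(): the state, without advancing time (a new reading comes with each control period).
- arm.grab_frame(name): name is "scene" or "top" or "wrist"; returns a dict with "frame" (400x640x3 uint8, red, green, blue), "z_map" (400x640 float32, m along the optical axis (not along the pixel's ray), 0 where there is no reading), "fx", "fy", "cx", "cy" (pixels), "distortion" ([k1, k2, p1, p2, k3] as OpenCV has them; the pictures are not rectified), "view" (4x4, takes a point from world to camera coordinates). Camera axes: x right, y down, z forward; pixel columns grow to the right and rows downward; lengths in m; the calibration is good to about 2 mm. A picture is of the moment at which its call begins.
- arm.job_done(): hands the job in; it is judged then, once.
The state is a dict: "t": time; "q": joint angles; "qd": joint speeds; "joint_efforts": joint torques, N m; "eef_pos": TCP position; "ee_rot": TCP orientation; "force": force on the tool from outside, world axes, zero at the start; "moment": the same for the moment, N m; "width": finger opening in m; "gripper_force": force on a finger pad.
Only numpy, scipy, OpenCV 4.12 (cv2) and the standard library are available. Lean on these libraries where they do the work, as an engineer would, in place of code of your own. Each camera call takes 0.05 s, during which the arm holds its last target. There are 200 camera calls.

## Working session

There is one attempt and no reset: what is moved stays moved. The work goes in short steps, Python scripts to look and compute and a tool call to move; the robot and the scene stay as the last step left them, time stands still between calls to the robot, and variables do not carry over. Pictures are saved under pics/ and viewed, at most 10 in all, crops included, and the job is handed in when it is done.

Besides the shell and the picture viewer there is one more tool, called after "Call:" in YAML: its name, and indented under it one key for each argument. jog_arm: Moves the arm, as the interface text tells. Its arguments: {"type":"object","properties":{"targets":{"type":"array","items":{"type":"object","properties":{"dx":{"type":"number"},"dy":{"type":"number"},"dz":{"type":"number"},"rx":{"type":"number"},"ry":{"type":"number"},"rz":{"type":"number"},"gripper":{"type":"number"}}}},"force":{"type":"number"}},"required":["targets"]}

```bash
mkdir -p pics; cat > h.py <<'E'
import numpy as np, cv2, pickle
from station import arm
from scipy.spatial.transform import Rotation as R
def grab(n,save=None):
    f=arm.grab_frame(n)
    if save: cv2.imwrite('pics/'+save,f['frame'][:,:,::-1])
    return f
def pts(f,uv,z=None):
    "uv Nx2 -> world; z: plane height, else use depth map"
    uv=np.asarray(uv,float).reshape(-1,2)
    K=np.array([[f['fx'],0,f['cx']],[0,f['fy'],f['cy']],[0,0,1]])
    n=cv2.undistortPoints(uv[:,None],K,np.array(f['distortion']))[:,0]
    d=np.c_[n,np.ones(len(n))]
    V=np.array(f['view']);Rc=V[:3,:3];c=-Rc.T@V[:3,3]
    w=d@Rc
    if z is None:
        s=f['z_map'][uv[:,1].astype(int),uv[:,0].astype(int)]
    else: s=(z-c[2])/w[:,2]
    return c+w*np.reshape(s,(-1,1))
E
python3 - <<'E'
from h import *
for n in('top','scene'):
    f=grab(n,n+'0.png'); pickle.dump(f,open(n+'0.pkl','wb'))
    V=np.array(f['view']);print(n,-V[:3,:3].T@V[:3,3],V[2,:3],(f['z_map']>0).mean())
s=arm.get_state();print(s,arm.tcp_to_tips)
E
```

```text
top [ 0.3610189  -0.0195808   1.27674405] [ 0.17115136 -0.00631928 -0.98522448] 0.99612890625
scene [1.10831176 0.20873701 1.01015883] [-0.49258344 -0.19069222 -0.84911603] 0.9959375
{'t': 0.1, 'q': array([ 1.62712830e+00,  3.59328250e-01,  1.11295108e-02, -2.93140981e-04,
       -1.22412882e+00, -2.88095290e-01]), 'qd': array([-0.00035939, -0.00125638,  0.00211089,  0.00161019,  0.00099214,
       -0.00039847]), 'joint_efforts': array([-2.15592001e-03, -5.84160054e+01,  2.93751240e+01,  7.01556042e+00,
        1.01842088e-02, -4.93862819e-05]), 'eef_pos': array([0.1549835 , 0.65653169, 0.24770162]), 'ee_rot': array([ 3.14004622e+00, -1.70875689e-04, -2.31862993e-01]), 'force': array([0.59556402, 0.66871083, 0.14846119]), 'moment': array([ 0.00344385, -0.02940915, -0.02102453]), 'gripper_force': 0.0, 'width': 0.0876239159212364} 0.022
```

View pics/top0.png

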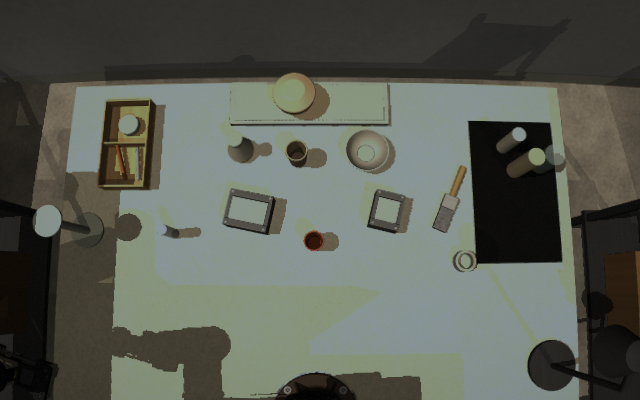

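View pics/scene0.png

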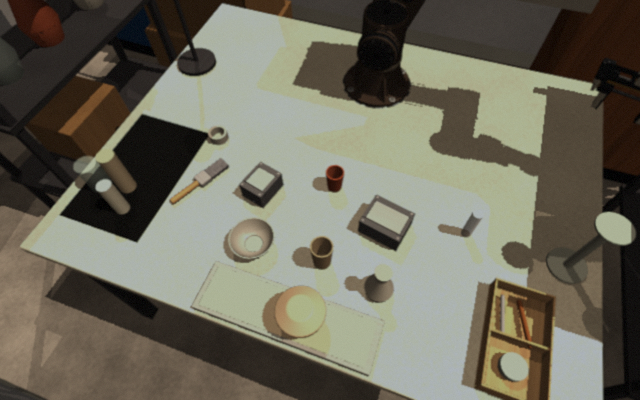

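The top view has the wide box at about (249,210), the small box at (387,210), the red cup at (314,240) and the rod at about (170,231). The scene view has the wide box at about (387,221). I'll fit the cover and box pose and zoom in to look for the hinge side.

```bash
python3 - <<'E'
from h import *
out=[]
for n,(u0,v0,u1,v1) in (('top',(205,175,295,245)),('scene',(345,180,430,255))):
    f=pickle.load(open(n+'0.pkl','rb'))
    vv,uu=np.mgrid[v0:v1,u0:u1]
    P=pts(f,np.c_[uu.ravel(),vv.ravel()])
    m=(P[:,2]>.05)&(P[:,2]<.07)
    Q=P[m]; r=cv2.minAreaRect((Q[:,:2]*1000).astype(np.float32)); print(n,'top face',r,Q[:,2].mean())
    g=cv2.cvtColor(f['frame'],cv2.COLOR_RGB2GRAY)[v0:v1,u0:u1].ravel()
    b=m&(g>130); B=pts(f,np.c_[uu.ravel(),vv.ravel()][b],.06)
    print(' cover',b.sum(),cv2.minAreaRect((B[:,:2]*1000).astype(np.float32)),B.mean(0))
    c=cv2.resize(f['frame'][v0:v1,u0:u1,::-1],(400,int(400*(v1-v0)/(u1-u0))),interpolation=cv2.INTER_CUBIC); out.append(c)
h=max(c.shape[0] for c in out)
cv2.imwrite('pics/c0.png',np.hstack([cv2.copyMakeBorder(c,0,h-c.shape[0],0,0,0) for c in out]))
# cup, rod, small box rough
f=pickle.load(open('top0.pkl','rb'))
vv,uu=np.mgrid[130:280,140:480]
P=pts(f,np.c_[uu.ravel(),vv.ravel()]); m=(P[:,2]>.02).reshape(150,340).astype(np.uint8)
k,l,st,ce=cv2.connectedComponentsWithStats(m)
for i in range(1,k):
    if st[i,4]>30:
        q=P[(l==i).ravel()];print(st[i],q.min(0).round(3),q.max(0).round(3))
E
```

```text
top top face ((552.770751953125, 179.29949951171875), (120.01042938232422, 100.52262115478516), 78.76815795898438) 0.06016681117906374
 cover 762 ((553.6572875976562, 179.43194580078125), (105.16280364990234, 85.77729034423828), 78.46837615966797) [0.55176191 0.1788202  0.06      ]
scene top face ((552.4405517578125, 183.7689971923828), (119.82110595703125, 101.8283462524414), 78.47413635253906) 0.06036374673503339
 cover 723 ((542.8229370117188, 188.649658203125), (113.71798706054688, 77.8404769897461), 78.0067367553711) [0.55068333 0.18400249 0.06      ]
[  0   0  12  59 366] [ 0.361 -0.02   0.02 ] [0.794 0.505 1.277]
[ 86   1  28  31 596] [ 0.361 -0.02   0.02 ] [0.767 0.246 1.277]
[205   0  44  41 749] [ 0.361 -0.206  0.02 ] [ 0.785 -0.02   1.277]
[145   9  23  27 372] [ 0.361 -0.02   0.02 ] [0.74  0.078 1.277]
[313  37  12  24  68] [ 0.361 -0.426  0.02 ] [ 0.683 -0.02   1.277]
[  83   58   52   46 1739] [ 0.361 -0.02   0.021] [0.613 0.246 1.277]
[ 228   59   38   44 1188] [ 0.361 -0.246  0.021] [ 0.61  -0.02   1.277]
[302  62  16  18 111] [ 0.361 -0.4    0.02 ] [ 0.61  -0.02   1.277]
[ 17  94  20  15 198] [ 0.361 -0.02   0.021] [0.508 0.408 1.277]
[164 101  20  20 179] [ 0.361 -0.023  0.02 ] [0.495 0.026 1.277]
[314 120  22  22 200] [ 0.361 -0.443  0.02 ] [ 0.446 -0.02   1.277]
```

View pics/c0.png

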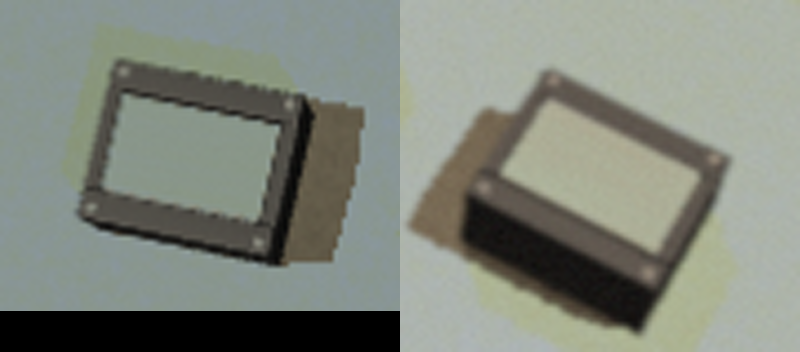

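The crops show only a plain plate: the box is centred near (0.5525, 0.1815) and its long axis gives a yaw of -0.20 rad, or that plus π. The hinge side isn't visible from here, so I'll move above the box and look with the wrist camera.

```bash
cat >> h.py <<'E'
C=np.array([.5525,.1815])
def delta(p,rpy):
    "tool-frame shift (mm) and rotvec from current pose to TCP target"
    s=arm.get_state(); R0=R.from_euler('xyz',s['ee_rot'])
    d=R0.inv().apply(np.array(p)-s['eef_pos'])*1000
    w=(R0.inv()*R.from_euler('xyz',rpy)).as_rotvec()
    return d.round(1),w.round(3)
E
python3 -c "
from h import *
print(delta([.5525,.1815,.25],[np.pi,0,-.2]))"
```

```text
(array([496. , 371. ,  -1.6]), array([ 0.002, -0.   , -0.032]))
```

Call:
jog_arm:
  targets:
    - {"dx": 33, "dy": 25, "dz": 0, "gripper": 1}
    - {"dx": 66, "dy": 50, "dz": 0, "gripper": 1}
    - {"dx": 99, "dy": 74, "dz": 0, "gripper": 1}
    - {"dx": 132, "dy": 99, "dz": 0, "gripper": 1}
    - {"dx": 165, "dy": 124, "dz": 0, "gripper": 1}
    - {"dx": 198, "dy": 148, "dz": 0, "gripper": 1}
    - {"dx": 231, "dy": 173, "dz": 0, "rz": -0.03, "gripper": 1}
    - {"dx": 264, "dy": 198, "dz": 0, "rz": -0.03, "gripper": 1}

```text
invalid input at $.targets[0]: expected keys dx, dy, dz, rx, ry, rz, gripper
```

Call:
jog_arm:
  targets:
    - {"dx": 33, "dy": 25, "dz": 0, "gripper": 1}
    - {"dx": 66, "dy": 50, "dz": 0, "gripper": 1}
    - {"dx": 99, "dy": 74, "dz": 0, "gripper": 1}
    - {"dx": 132, "dy": 99, "dz": 0, "gripper": 1}
    - {"dx": 165, "dy": 124, "dz": 0, "gripper": 1}
    - {"dx": 198, "dy": 148, "dz": 0, "gripper": 1}
    - {"dx": 225, "dy": 168, "dz": 0, "gripper": 1}
    - {"dx": 225, "dy": 168, "dz": 0, "gripper": 1}

```text
invalid input at $.targets[0]: expected keys dx, dy, dz, rx, ry, rz, gripper
```

```bash
python3 -c "
from h import *
f=grab('wrist','w1.png');V=np.array(f['view']);print(-V[:3,:3].T@V[:3,3],V[:3,:3].round(2))
s=arm.get_state();print(s['t'],s['eef_pos'],s['ee_rot'],s['force'])
print(delta([.5525,.1815,.25],[np.pi,0,-.2]))"
```

```text
[0.22779956 0.63985907 0.38542166] [[-0.23 -0.97  0.  ]
 [-0.94  0.22  0.27]
 [-0.27  0.06 -0.96]]
0.15 [0.15501057 0.65661389 0.24782857] [ 3.14032733e+00 -1.32742444e-04 -2.31916569e-01] [ 0.00179831  0.37914648 -0.0488781 ]
(array([496. , 371. ,  -1.6]), array([ 0.001, -0.   , -0.032]))
```

View pics/w1.png

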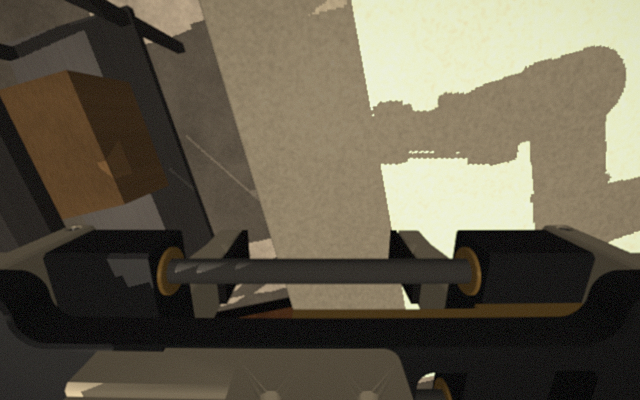

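The jog was refused because every key must be given in each row, so the arm hasn't moved. The wrist view shows the start area, with the open fingers at about (220,270) and (420,270).

Call:
jog_arm:
  targets:
    - {"dx": 33, "dy": 25, "dz": 0, "rx": 0, "ry": 0, "rz": 0, "gripper": 1}
    - {"dx": 66, "dy": 50, "dz": 0, "rx": 0, "ry": 0, "rz": 0, "gripper": 1}
    - {"dx": 99, "dy": 74, "dz": 0, "rx": 0, "ry": 0, "rz": 0, "gripper": 1}
    - {"dx": 132, "dy": 99, "dz": 0, "rx": 0, "ry": 0, "rz": 0, "gripper": 1}
    - {"dx": 165, "dy": 124, "dz": 0, "rx": 0, "ry": 0, "rz": 0, "gripper": 1}
    - {"dx": 198, "dy": 148, "dz": 0, "rx": 0, "ry": 0, "rz": 0, "gripper": 1}
    - {"dx": 231, "dy": 173, "dz": 0, "rx": 0, "ry": 0, "rz": 0, "gripper": 1}
    - {"dx": 264, "dy": 198, "dz": 0, "rx": 0, "ry": 0, "rz": 0, "gripper": 1}

```text
t: 0.82
eef_pos: [0.3673, 0.4017, 0.2486]
ee_rot: [-3.142, 0.0, -0.231]
force: [0.9, 0.5, 0.6]
width: 0.04
gripper_force: 0.0
```

Call:
jog_arm:
  targets:
    - {"dx": 33, "dy": 25, "dz": 0, "rx": 0, "ry": 0, "rz": -0.03, "gripper": 1}
    - {"dx": 66, "dy": 50, "dz": 0, "rx": 0, "ry": 0, "rz": -0.03, "gripper": 1}
    - {"dx": 99, "dy": 74, "dz": 0, "rx": 0, "ry": 0, "rz": -0.03, "gripper": 1}
    - {"dx": 132, "dy": 99, "dz": 0, "rx": 0, "ry": 0, "rz": -0.03, "gripper": 1}
    - {"dx": 165, "dy": 124, "dz": 0, "rx": 0, "ry": 0, "rz": -0.03, "gripper": 1}
    - {"dx": 198, "dy": 148, "dz": 0, "rx": 0, "ry": 0, "rz": -0.03, "gripper": 1}
    - {"dx": 216, "dy": 165, "dz": 0, "rx": 0, "ry": 0, "rz": -0.03, "gripper": 1}
    - {"dx": 216, "dy": 165, "dz": 0, "rx": 0, "ry": 0, "rz": -0.03, "gripper": 1}

```text
t: 1.48
eef_pos: [0.5407, 0.1897, 0.248]
ee_rot: [3.14, 0.001, -0.206]
force: [1.6, 0.3, -0.6]
width: 0.0
gripper_force: 0.0
```

```bash
python3 -c "
from h import *
f=grab('wrist','w2.png');pickle.dump(f,open('w2.pkl','wb'))
s=arm.get_state();print(s['t'],s['eef_pos'],s['ee_rot'],s['force'],s['width'])
print(delta([.5525,.1815,.25],[np.pi,0,-.2]))"
```

```text
1.5333 [0.53975125 0.19112135 0.24794996] [ 3.14070044e+00  7.40525738e-04 -2.05700986e-01] [0.12368904 1.06839636 0.57800494] 0.0003324539549870866
(array([14.4,  6.8, -2.1]), array([ 0.001,  0.001, -0.006]))
```

View pics/w2.png

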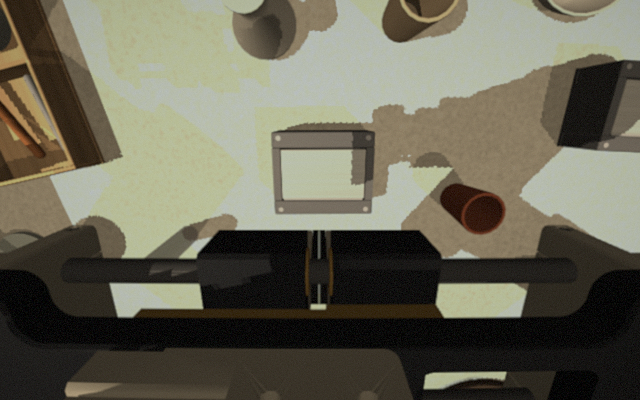

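The wrist view shows the wide box's top face from about (272,130) to (374,214), square with the tool, with the cup at (475,208). I'll refine the pose from this view and compare the gap widths at the two cover edges.

```bash
python3 - <<'E'
from h import *
f=pickle.load(open('w2.pkl','rb'))
u0,v0,u1,v1=262,120,385,222
vv,uu=np.mgrid[v0:v1,u0:u1];uv=np.c_[uu.ravel(),vv.ravel()]
P=pts(f,uv);m=(P[:,2]>.052)&(P[:,2]<.068)
print(cv2.minAreaRect((P[m][:,:2]*1000).astype(np.float32)),P[m][:,2].mean())
g=cv2.cvtColor(f['frame'],cv2.COLOR_RGB2GRAY)
print(g[130:218,300]);print(pts(f,[[300,v] for v in (130,148,200,214)],.06).round(4))
cv2.imwrite('pics/c1.png',cv2.resize(f['frame'][v0:v1,u0:u1,::-1],None,fx=5.5,fy=5.5,interpolation=cv2.INTER_CUBIC))
E
```

```text
((552.6699829101562, 182.36468505859375), (120.49195098876953, 99.38417053222656), 78.5577621459961) 0.06154006248800349
[ 52  42  85 108 112 115 113 112 113 116 113 114 114 113 113 115 116  90
  56 103 168 188 189 189 186 185 188 186 186 186 187 187 188 187 187 188
 189 185 186 187 187 189 187 187 187 184 186 187 189 188 189 187 189 186
 186 186 186 185 188 188 183 187 185 186 187 187 187 185 180 158 110  96
 108 114 114 114 109 110 110 109 112 110 107 125 164 185 188 187]
[[0.6079 0.1979 0.06  ]
 [0.588  0.2024 0.06  ]
 [0.5264 0.2164 0.06  ]
 [0.5086 0.2205 0.06  ]]
```

View pics/c1.png

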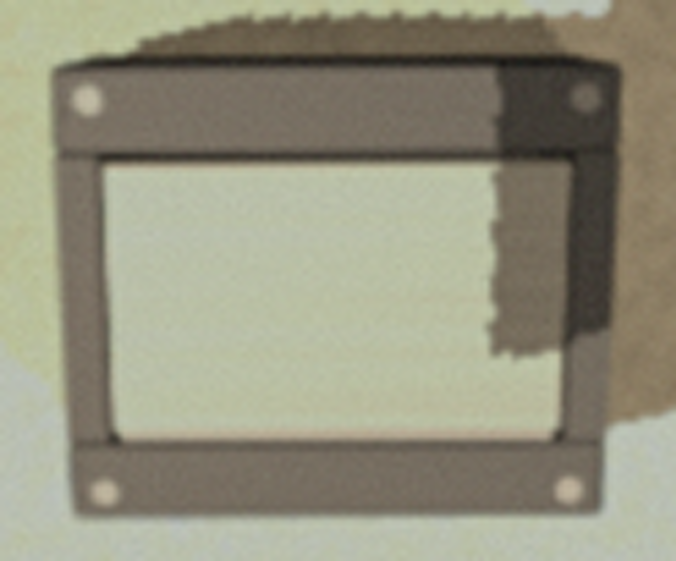

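The close view shows a dark gap along the far (+x) edge of the cover. The near edge is filled, with small notches at its corners (115,438) and (560,438), which looks like a hinge barrel. I take the hinge to be on the robot side, so box yaw is -0.20 and the centre is (0.5527, 0.182). I'll press at local x≈+13.

```bash
cat >> h.py <<'E'
def loc(x,y,z,a=0.,yaw=-.2,o=(.5527,.182)):
    "delta to put tips' centre at box-frame point (mm), tool leaning a toward +x"
    Rb=R.from_euler('z',yaw); Rt=Rb*R.from_euler('xyz',[np.pi,a,0])
    tip=np.array([*o,0])+Rb.apply(np.array([x,y,z])/1000)
    return delta(tip-Rt.apply([0,0,.022]),Rt.as_euler('xyz'))
def where(yaw=-.2,o=(.5527,.182)):
    s=arm.get_state(); p=s['eef_pos']+R.from_euler('xyz',s['ee_rot']).apply([0,0,.022])
    return (R.from_euler('z',-yaw).apply(p-[*o,0])*1000).round(1),s['force'].round(1),round(s['t'],2)
E
python3 -c "
from h import *
print(loc(13,0,72),where())"
```

```text
(array([ 27.7,   6.1, 153.9]), array([ 0.001,  0.001, -0.006])) (array([-14.5,   6.3, 225.9]), array([0.1, 1.1, 0.6]), 1.53)
```

Call:
jog_arm:
  targets:
    - {"dx": 10, "dy": 3, "dz": 30, "rx": 0, "ry": 0, "rz": 0, "gripper": 1}
    - {"dx": 20, "dy": 6, "dz": 60, "rx": 0, "ry": 0, "rz": 0, "gripper": 1}
    - {"dx": 28, "dy": 6, "dz": 90, "rx": 0, "ry": 0, "rz": 0, "gripper": 1}
    - {"dx": 28, "dy": 6, "dz": 115, "rx": 0, "ry": 0, "rz": 0, "gripper": 1}
    - {"dx": 28, "dy": 6, "dz": 135, "rx": 0, "ry": 0, "rz": 0, "gripper": 1}
    - {"dx": 28, "dy": 6, "dz": 146, "rx": 0, "ry": 0, "rz": 0, "gripper": 1}
    - {"dx": 28, "dy": 6, "dz": 150, "rx": 0, "ry": 0, "rz": 0, "gripper": 1}
    - {"dx": 28, "dy": 6, "dz": 150, "rx": 0, "ry": 0, "rz": 0, "gripper": 1}

```text
t: 2.2
eef_pos: [0.5646, 0.1823, 0.0981]
ee_rot: [3.141, 0.001, -0.201]
force: [-0.2, 1.1, 1.3]
width: 0.0002
gripper_force: 0.0
```

```bash
python3 -c "
from h import *
print(loc(13,0,60),where())"
```

```text
(array([ 1.4,  2.6, 16.1]), array([ 0.001,  0.001, -0.001])) (array([11.6,  2.6, 76.1]), array([-0.2,  1.1,  1.3]), 2.2)
```

Call:
jog_arm:
  targets:
    - {"dx": 1, "dy": 2, "dz": 5, "rx": 0, "ry": 0, "rz": 0, "gripper": 1}
    - {"dx": 1, "dy": 2, "dz": 10, "rx": 0, "ry": 0, "rz": 0, "gripper": 1}
    - {"dx": 1, "dy": 2, "dz": 14, "rx": 0, "ry": 0, "rz": 0, "gripper": 1}
    - {"dx": 1, "dy": 2, "dz": 16, "rx": 0, "ry": 0, "rz": 0, "gripper": 1}
    - {"dx": 1, "dy": 2, "dz": 18, "rx": 0, "ry": 0, "rz": 0, "gripper": 1}
    - {"dx": 1, "dy": 2, "dz": 20, "rx": 0, "ry": 0, "rz": 0, "gripper": 1}
    - {"dx": 1, "dy": 2, "dz": 21, "rx": 0, "ry": 0, "rz": 0, "gripper": 1}
    - {"dx": 1, "dy": 2, "dz": 21, "rx": 0, "ry": 0, "rz": 0, "gripper": 1}

```text
t: 2.87
eef_pos: [0.5659, 0.1798, 0.0778]
ee_rot: [-3.141, -0.0, -0.202]
force: [-0.4, -0.3, 3.3]
width: -0.0
gripper_force: 1.6
```

```bash
python3 -c "
from h import *
print(where())"
```

```text
(array([13.4,  0.4, 55.8]), array([-0.4, -0.3,  3.3]), 2.87)
```

Call:
jog_arm:
  targets:
    - {"dx": 0, "dy": 0, "dz": 1, "rx": 0, "ry": 0, "rz": 0, "gripper": 1}
    - {"dx": 0, "dy": 0, "dz": 2, "rx": 0, "ry": 0, "rz": 0, "gripper": 1}
    - {"dx": 0, "dy": 0, "dz": 3, "rx": 0, "ry": 0, "rz": 0, "gripper": 1}
    - {"dx": 0, "dy": 0, "dz": 3, "rx": 0, "ry": 0, "rz": 0, "gripper": 1}
    - {"dx": 0, "dy": 0, "dz": 3, "rx": 0, "ry": 0, "rz": 0, "gripper": 1}
    - {"dx": 0, "dy": 0, "dz": 3, "rx": 0, "ry": 0, "rz": 0, "gripper": 1}
    - {"dx": 0, "dy": 0, "dz": 3, "rx": 0, "ry": 0, "rz": 0, "gripper": 1}
    - {"dx": 0, "dy": 0, "dz": 3, "rx": 0, "ry": 0, "rz": 0, "gripper": 1}

```text
t: 3.53
eef_pos: [0.566, 0.1798, 0.0772]
ee_rot: [-3.141, -0.002, -0.201]
force: [-8.2, -1.3, 23.2]
width: 0.0002
gripper_force: 11.1
```

Hard stop reached at 23 N. Retreating quickly, upward and toward +x, away from the swing.

Call:
jog_arm:
  targets:
    - {"dx": 0, "dy": 0, "dz": -35, "rx": 0, "ry": 0, "rz": 0, "gripper": 1}
    - {"dx": 0, "dy": 0, "dz": -70, "rx": 0, "ry": 0, "rz": 0, "gripper": 1}
    - {"dx": 0, "dy": 0, "dz": -100, "rx": 0, "ry": 0, "rz": 0, "gripper": 1}
    - {"dx": 0, "dy": 0, "dz": -120, "rx": 0, "ry": 0, "rz": 0, "gripper": 1}
    - {"dx": 0, "dy": 0, "dz": -130, "rx": 0, "ry": 0, "rz": 0, "gripper": 1}
    - {"dx": 0, "dy": 0, "dz": -130, "rx": 0, "ry": 0, "rz": 0, "gripper": 1}
    - {"dx": 0, "dy": 0, "dz": -130, "rx": 0, "ry": 0, "rz": 0, "gripper": 1}
    - {"dx": 0, "dy": 0, "dz": -130, "rx": 0, "ry": 0, "rz": 0, "gripper": 1}

```text
t: 4.2
eef_pos: [0.5648, 0.1794, 0.2028]
ee_rot: [3.14, 0.002, -0.202]
force: [-0.7, 0.5, -0.0]
width: 0.0006
gripper_force: 0.0
```

Call:
jog_arm:
  targets:
    - {"dx": 0, "dy": 0, "dz": 0, "rx": 0, "ry": 0, "rz": 0, "gripper": 1}
    - {"dx": 0, "dy": 0, "dz": 0, "rx": 0, "ry": 0, "rz": 0, "gripper": 1}
    - {"dx": 0, "dy": 0, "dz": 0, "rx": 0, "ry": 0, "rz": 0, "gripper": 1}
    - {"dx": 0, "dy": 0, "dz": 0, "rx": 0, "ry": 0, "rz": 0, "gripper": 1}
    - {"dx": 0, "dy": 0, "dz": 0, "rx": 0, "ry": 0, "rz": 0, "gripper": 1}
    - {"dx": 0, "dy": 0, "dz": 0, "rx": 0, "ry": 0, "rz": 0, "gripper": 1}
    - {"dx": 0, "dy": 0, "dz": 0, "rx": 0, "ry": 0, "rz": 0, "gripper": 1}
    - {"dx": 0, "dy": 0, "dz": 0, "rx": 0, "ry": 0, "rz": 0, "gripper": 1}

```text
t: 4.87
eef_pos: [0.5656, 0.1797, 0.2046]
ee_rot: [-3.142, -0.0, -0.202]
force: [-0.2, -0.4, 0.8]
width: 0.0006
gripper_force: 0.0
```

```bash
python3 - <<'E'
from h import *
f=grab('wrist','w3.png');pickle.dump(f,open('w3.pkl','wb'));g=grab('scene');
uu,vv=np.meshgrid(range(640),range(400))
for f in(f,g):
    P=pts(f,np.c_[uu.ravel(),vv.ravel()])
    L=R.from_euler('z',.2).apply(P-[.5527,.182,0])*1000
    m=(abs(L[:,0])<90)&(abs(L[:,1])<55)&(L[:,2]>75)&(L[:,2]<125)
    print(m.sum(),np.percentile(L[m],[2,50,98],axis=0).round(1) if m.sum() else '')
print(where(),loc(12,-24,80,.15))
E
```

```text
251 [[-24.3   0.6  79. ]
 [ -2.8  33.8  83.5]
 [ 10.6  38.8 117.8]]
328 [[-27.  -44.8  76.6]
 [-23.7  12.8  97.2]
 [  6.3  49.9 119.1]]
(array([ 13.2,   0.3, 182.6]), array([ 0.4,  0.3, -0.4]), 4.97) (array([  2.2,  24.3, 102.8]), array([-0.   , -0.15 , -0.002]))
```

View pics/w3.png

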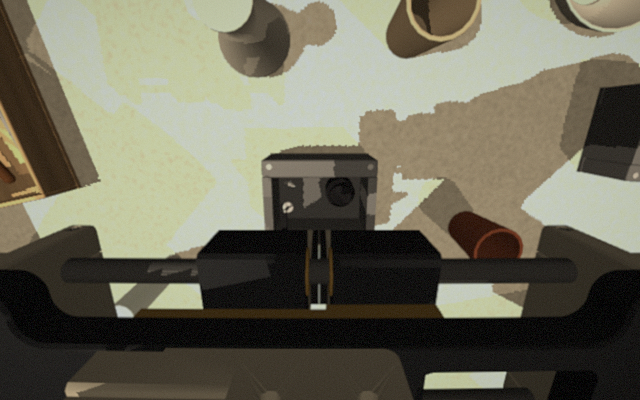

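The cover has opened with its hinge on the robot side, as assumed. The black button is at about (341,190) in the wrist view. I'll check its position by casting a ray before pressing.

```bash
python3 - <<'E'
from h import *
f=pickle.load(open('w3.pkl','rb'))
uu,vv=np.meshgrid(range(320,362),range(172,212))
P=pts(f,np.c_[uu.ravel(),vv.ravel()]);L=R.from_euler('z',.2).apply(P-[.5527,.182,0])*1000
m=(L[:,2]>39.5)&(L[:,2]<49);print(m.sum(),np.median(L[m],0),L[m].min(0),L[m].max(0))
print(R.from_euler('z',.2).apply(pts(f,[[341,188]],.044)-[.5527,.182,0])*1000)
print(loc(12,-24,50))
E
```

```text
345 [  8.72525026 -23.05155259  44.468415  ] [ -4.4130286  -35.45511544  39.82223296] [ 19.21026284 -11.74169853  46.24876779]
[[ 15.59543718 -23.93041619  44.        ]]
(array([ -1.1,  24.3, 132.6]), array([-0.   , -0.   , -0.002]))
```

The button centre measures (8,-23.5), 44 mm up, which matches the given values. Moving down.

Call:
jog_arm:
  targets:
    - {"dx": -1, "dy": 12, "dz": 15, "rx": 0, "ry": 0, "rz": 0, "gripper": 1}
    - {"dx": -1, "dy": 24, "dz": 35, "rx": 0, "ry": 0, "rz": 0, "gripper": 1}
    - {"dx": -1, "dy": 24, "dz": 60, "rx": 0, "ry": 0, "rz": 0, "gripper": 1}
    - {"dx": -1, "dy": 24, "dz": 85, "rx": 0, "ry": 0, "rz": 0, "gripper": 1}
    - {"dx": -1, "dy": 24, "dz": 105, "rx": 0, "ry": 0, "rz": 0, "gripper": 1}
    - {"dx": -1, "dy": 24, "dz": 120, "rx": 0, "ry": 0, "rz": 0, "gripper": 1}
    - {"dx": -1, "dy": 24, "dz": 130, "rx": 0, "ry": 0, "rz": 0, "gripper": 1}
    - {"dx": -1, "dy": 24, "dz": 133, "rx": 0, "ry": 0, "rz": 0, "gripper": 1}

```text
t: 5.63
eef_pos: [0.5591, 0.1559, 0.0699]
ee_rot: [3.14, 0.002, -0.202]
force: [-0.0, -0.2, -0.2]
width: 0.0005
gripper_force: 0.0
```

Call:
jog_arm:
  targets:
    - {"dx": 0, "dy": 0, "dz": 2, "rx": 0, "ry": 0, "rz": 0, "gripper": 1}
    - {"dx": 0, "dy": 0, "dz": 4, "rx": 0, "ry": 0, "rz": 0, "gripper": 1}
    - {"dx": 0, "dy": 0, "dz": 6, "rx": 0, "ry": 0, "rz": 0, "gripper": 1}
    - {"dx": 0, "dy": 0, "dz": 8, "rx": 0, "ry": 0, "rz": 0, "gripper": 1}
    - {"dx": 0, "dy": 0, "dz": 10, "rx": 0, "ry": 0, "rz": 0, "gripper": 1}
    - {"dx": 0, "dy": 0, "dz": 12, "rx": 0, "ry": 0, "rz": 0, "gripper": 1}
    - {"dx": 0, "dy": 0, "dz": 13, "rx": 0, "ry": 0, "rz": 0, "gripper": 1}
    - {"dx": 0, "dy": 0, "dz": 13, "rx": 0, "ry": 0, "rz": 0, "gripper": 1}

```text
t: 6.3
eef_pos: [0.5606, 0.1568, 0.0601]
ee_rot: [-3.141, -0.002, -0.201]
force: [-2.5, 1.0, 11.9]
width: 0.0005
gripper_force: 5.8
```

```bash
python3 -c "
from h import *
print(where())"
```

```text
(array([ 12.7, -23.1,  38.1]), array([-2.5,  1. , 11.9]), 6.3)
```

Call:
jog_arm:
  targets:
    - {"dx": 0, "dy": 0, "dz": 1, "rx": 0, "ry": 0, "rz": 0, "gripper": 1}
    - {"dx": 0, "dy": 0, "dz": 1.5, "rx": 0, "ry": 0, "rz": 0, "gripper": 1}
    - {"dx": 0, "dy": 0, "dz": 1.5, "rx": 0, "ry": 0, "rz": 0, "gripper": 1}
    - {"dx": 0, "dy": 0, "dz": -10, "rx": 0, "ry": 0, "rz": 0, "gripper": 1}
    - {"dx": 0, "dy": 0, "dz": -40, "rx": 0, "ry": 0, "rz": 0, "gripper": 1}
    - {"dx": 0, "dy": 0, "dz": -75, "rx": 0, "ry": 0, "rz": 0, "gripper": 1}
    - {"dx": 0, "dy": 0, "dz": -105, "rx": 0, "ry": 0, "rz": 0, "gripper": 1}
    - {"dx": 0, "dy": 0, "dz": -125, "rx": 0, "ry": 0, "rz": 0, "gripper": 1}

```text
t: 6.97
eef_pos: [0.5607, 0.1567, 0.1869]
ee_rot: [-3.14, -0.003, -0.201]
force: [0.7, -0.3, 0.3]
width: 0.0003
gripper_force: 0.0
```

Call:
jog_arm:
  targets:
    - {"dx": -20, "dy": -4, "dz": -10, "rx": 0, "ry": 0, "rz": 0, "gripper": 1}
    - {"dx": -45, "dy": -10, "dz": -10, "rx": 0, "ry": 0, "rz": 0, "gripper": 1}
    - {"dx": -75, "dy": -20, "dz": -10, "rx": 0, "ry": 0, "rz": 0, "gripper": 1}
    - {"dx": -95, "dy": -23, "dz": -10, "rx": 0, "ry": 0, "rz": 0, "gripper": 1}
    - {"dx": -105, "dy": -23, "dz": -10, "rx": 0, "ry": 0, "rz": 0, "gripper": 1}
    - {"dx": -105, "dy": -23, "dz": -10, "rx": 0, "ry": 0, "rz": 0, "gripper": 1}
    - {"dx": -105, "dy": -23, "dz": -10, "rx": 0, "ry": 0, "rz": 0, "gripper": 1}
    - {"dx": -105, "dy": -23, "dz": -10, "rx": 0, "ry": 0, "rz": 0, "gripper": 1}

```text
t: 7.63
eef_pos: [0.4623, 0.2, 0.1936]
ee_rot: [-3.141, -0.0, -0.202]
force: [0.4, 0.2, -0.3]
width: 0.0006
gripper_force: 0.0
```

```bash
python3 - <<'E'
from h import *
print(where())
f=grab('wrist');uu,vv=np.meshgrid(range(640),range(232));uv=np.c_[uu.ravel(),vv.ravel()]
P=pts(f,uv);L=R.from_euler('z',.2).apply(P-[.5527,.182,0])*1000
for lo,hi in((37,43),(43,49),):
    m=(abs(L[:,0]-8)<9)&(abs(L[:,1]+24)<9);m&=(L[:,2]>28);
print('button z',m.sum(),np.median(L[m],0))
m=(abs(L[:,0]+40)<35)&(abs(L[:,1])<48)&(L[:,2]>70)&(L[:,2]<125);print('cover',m.sum(),np.percentile(L[m],[2,50,98],axis=0).round(1) if m.sum() else '')
cv2.imwrite('pics/w4.png',f['frame'][:,:,::-1])
E
```

```text
(array([-92.2,  -0.4, 171.6]), array([ 0.4,  0.2, -0.3]), 7.63)
button z 339 [  8.00395416 -23.35785708  39.41706014]
cover 2793 [[-43.2 -46.   72.5]
 [-35.8   5.  105.7]
 [ -8.2  45.8 118.6]]
```

View pics/w4.png

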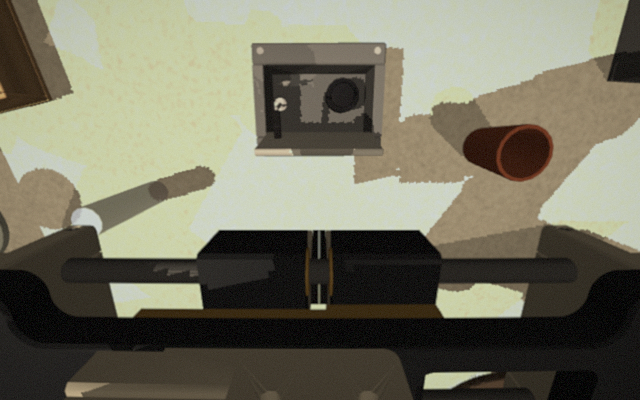

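The wrist view shows the cover standing fully open, with its edge at row 150, and the button at (342,95) pushed in, reading about 39 mm from depth. The tips bottomed at 38 mm under 12 N or more. Next I'll lower the tips behind the cover.

Call:
jog_arm:
  targets:
    - {"dx": 0, "dy": 0, "dz": 20, "rx": 0, "ry": 0, "rz": 0, "gripper": 1}
    - {"dx": 4, "dy": 0, "dz": 40, "rx": 0, "ry": 0, "rz": 0, "gripper": 1}
    - {"dx": 10, "dy": 0, "dz": 58, "rx": 0, "ry": 0, "rz": 0, "gripper": 1}
    - {"dx": 14, "dy": 0, "dz": 70, "rx": 0, "ry": 0, "rz": 0, "gripper": 1}
    - {"dx": 16, "dy": 0, "dz": 72, "rx": 0, "ry": 0, "rz": 0, "gripper": 1}
    - {"dx": 16, "dy": 0, "dz": 72, "rx": 0, "ry": 0, "rz": 0, "gripper": 1}
    - {"dx": 16, "dy": 0, "dz": 72, "rx": 0, "ry": 0, "rz": 0, "gripper": 1}
    - {"dx": 16, "dy": 0, "dz": 72, "rx": 0, "ry": 0, "rz": 0, "gripper": 1}

```text
t: 8.35
eef_pos: [0.4778, 0.197, 0.1223]
ee_rot: [-3.141, -0.001, -0.202]
force: [0.0, 0.2, -0.5]
width: 0.0009
gripper_force: 0.0
```

```bash
python3 - <<'E'
from h import *
print(where())
f=grab('wrist');uu,vv=np.meshgrid(range(640),range(232));uv=np.c_[uu.ravel(),vv.ravel()]
L=R.from_euler('z',.2).apply(pts(f,uv)-[.5527,.182,0])*1000
b=(np.hypot(L[:,0]-8,L[:,1]+24)<8)&(L[:,2]>28);r=(abs(L[:,0]-41)<5)&(abs(L[:,1])<40)&(L[:,2]>50)
print(b.sum(),np.median(L[b],0),r.sum(),np.median(L[r],0))
E
```

```text
(array([-76.3,  -0.2, 100.3]), array([ 0. ,  0.2, -0.5]), 8.35)
363 [  8.3140408  -23.85612039  39.51353412] 2060 [41.05951073 -0.10532092 61.59197831]
```

The rim reads 61.6 mm against a true 60, so the button is at about 38.0 mm, fully down. Sweeping the cover shut.

Call:
jog_arm:
  targets:
    - {"dx": 14, "dy": 0, "dz": 0, "rx": 0, "ry": 0, "rz": 0, "gripper": 1}
    - {"dx": 22, "dy": 0, "dz": 0, "rx": 0, "ry": 0, "rz": 0, "gripper": 1}
    - {"dx": 30, "dy": 0, "dz": -1, "rx": 0, "ry": 0, "rz": 0, "gripper": 1}
    - {"dx": 37, "dy": 0, "dz": -2, "rx": 0, "ry": 0, "rz": 0, "gripper": 1}
    - {"dx": 44, "dy": 0, "dz": -3, "rx": 0, "ry": 0, "rz": 0, "gripper": 1}
    - {"dx": 51, "dy": 0, "dz": -3, "rx": 0, "ry": 0, "rz": 0, "gripper": 1}
    - {"dx": 57, "dy": 0, "dz": 0, "rx": 0, "ry": 0, "rz": 0, "gripper": 1}
    - {"dx": 63, "dy": 0, "dz": 3, "rx": 0, "ry": 0, "rz": 0, "gripper": 1}

```text
t: 9.07
eef_pos: [0.5397, 0.1838, 0.1185]
ee_rot: [3.141, -0.0, -0.202]
force: [-2.3, 0.1, 1.3]
width: 0.0008
gripper_force: 1.2
```

```bash
python3 -c "
from h import *
print(where())"
```

```text
(array([-13.1,  -0.8,  96.5]), array([-2.3,  0.1,  1.3]), 9.07)
```

Call:
jog_arm:
  targets:
    - {"dx": 7, "dy": 0, "dz": 5, "rx": 0, "ry": 0, "rz": 0, "gripper": 1}
    - {"dx": 11.5, "dy": 0, "dz": 10.5, "rx": 0, "ry": 0, "rz": 0, "gripper": 1}
    - {"dx": 14.5, "dy": 0, "dz": 15, "rx": 0, "ry": 0, "rz": 0, "gripper": 1}
    - {"dx": 17, "dy": 0, "dz": 20, "rx": 0, "ry": 0, "rz": 0, "gripper": 1}
    - {"dx": 20, "dy": 0, "dz": 25, "rx": 0, "ry": 0, "rz": 0, "gripper": 1}
    - {"dx": 23, "dy": 0, "dz": 30, "rx": 0, "ry": 0, "rz": 0, "gripper": 1}
    - {"dx": 26, "dy": 0, "dz": 35, "rx": 0, "ry": 0, "rz": 0, "gripper": 1}
    - {"dx": 28, "dy": 0, "dz": 39, "rx": 0, "ry": 0, "rz": 0, "gripper": 1}

```text
t: 9.73
eef_pos: [0.5667, 0.1787, 0.0791]
ee_rot: [-3.141, -0.0, -0.202]
force: [-2.8, 0.5, 2.8]
width: 0.0001
gripper_force: 1.8
```

Call:
jog_arm:
  targets:
    - {"dx": 0, "dy": 0, "dz": 2, "rx": 0, "ry": 0, "rz": 0, "gripper": 1}
    - {"dx": 0, "dy": 0, "dz": 4, "rx": 0, "ry": 0, "rz": 0, "gripper": 1}
    - {"dx": 0, "dy": 0, "dz": 5, "rx": 0, "ry": 0, "rz": 0, "gripper": 1}
    - {"dx": 0, "dy": 0, "dz": 6, "rx": 0, "ry": 0, "rz": 0, "gripper": 1}
    - {"dx": 0, "dy": 0, "dz": 6, "rx": 0, "ry": 0, "rz": 0, "gripper": 1}
    - {"dx": 0, "dy": 0, "dz": 6, "rx": 0, "ry": 0, "rz": 0, "gripper": 1}
    - {"dx": 0, "dy": 0, "dz": 6, "rx": 0, "ry": 0, "rz": 0, "gripper": 1}
    - {"dx": 0, "dy": 0, "dz": 6, "rx": 0, "ry": 0, "rz": 0, "gripper": 1}

```text
t: 10.4
eef_pos: [0.5671, 0.1788, 0.0769]
ee_rot: [-3.141, -0.002, -0.2]
force: [-12.4, -2.1, 29.5]
width: 0.0008
gripper_force: 13.9
```

```bash
python3 -c "
from h import *
print(where())"
```

```text
(array([14.8, -0.3, 54.9]), array([-12.4,  -2.1,  29.5]), 10.4)
```

The cover is at its hard stop with 29.5 N. Backing off straight up, then waiting to see whether it stays shut.

Call:
jog_arm:
  targets:
    - {"dx": 0, "dy": 0, "dz": -8, "rx": 0, "ry": 0, "rz": 0, "gripper": 1}
    - {"dx": 0, "dy": 0, "dz": -30, "rx": 0, "ry": 0, "rz": 0, "gripper": 1}
    - {"dx": 0, "dy": 0, "dz": -65, "rx": 0, "ry": 0, "rz": 0, "gripper": 1}
    - {"dx": 0, "dy": 0, "dz": -100, "rx": 0, "ry": 0, "rz": 0, "gripper": 1}
    - {"dx": -20, "dy": 0, "dz": -120, "rx": 0, "ry": 0, "rz": 0, "gripper": 1}
    - {"dx": -45, "dy": 0, "dz": -130, "rx": 0, "ry": 0, "rz": 0, "gripper": 1}
    - {"dx": -65, "dy": 0, "dz": -130, "rx": 0, "ry": 0, "rz": 0, "gripper": 1}
    - {"dx": -70, "dy": 0, "dz": -130, "rx": 0, "ry": 0, "rz": 0, "gripper": 1}

```text
t: 11.07
eef_pos: [0.4963, 0.1931, 0.2048]
ee_rot: [-3.139, -0.001, -0.201]
force: [-0.2, -1.4, -0.9]
width: 0.0003
gripper_force: 0.0
```

Call:
jog_arm:
  targets:
    - {"dx": 0, "dy": 0, "dz": 0, "rx": 0, "ry": 0, "rz": 0, "gripper": 1}
    - {"dx": 0, "dy": 0, "dz": 0, "rx": 0, "ry": 0, "rz": 0, "gripper": 1}
    - {"dx": 0, "dy": 0, "dz": 0, "rx": 0, "ry": 0, "rz": 0, "gripper": 1}
    - {"dx": 0, "dy": 0, "dz": 0, "rx": 0, "ry": 0, "rz": 0, "gripper": 1}
    - {"dx": 0, "dy": 0, "dz": 0, "rx": 0, "ry": 0, "rz": 0, "gripper": 1}
    - {"dx": 0, "dy": 0, "dz": 0, "rx": 0, "ry": 0, "rz": 0, "gripper": 1}
    - {"dx": 0, "dy": 0, "dz": 0, "rx": 0, "ry": 0, "rz": 0, "gripper": 1}
    - {"dx": 0, "dy": 0, "dz": 0, "rx": 0, "ry": 0, "rz": 0, "gripper": 1}

```text
t: 11.73
eef_pos: [0.498, 0.1924, 0.2033]
ee_rot: [3.141, 0.0, -0.202]
force: [0.4, 0.0, -0.4]
width: 0.0002
gripper_force: 0.0
```

```bash
python3 - <<'E'
from h import *
print(where())
f=grab('wrist','w5.png');uu,vv=np.meshgrid(range(640),range(232));uv=np.c_[uu.ravel(),vv.ravel()]
L=R.from_euler('z',.2).apply(pts(f,uv)-[.5527,.182,0])*1000
for x in(-20,0,20,41):
    m=(abs(L[:,0]-x)<6)&(abs(L[:,1])<40)&(L[:,2]>30);print(x,m.sum(),np.median(L[m,2]))
E
```

```text
(array([-55.7,  -0.6, 181.3]), array([ 0.4,  0. , -0.4]), 11.73)
-20 1298 62.11295786260984
0 960 62.02303046513441
20 1616 62.87471174517681
41 1128 61.54838381706129
```

View pics/w5.png

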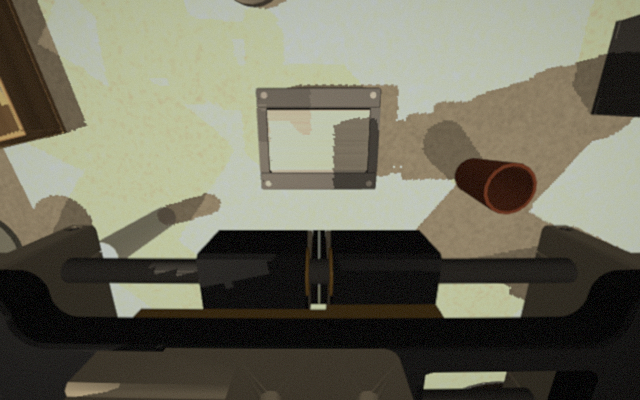

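The picture shows the cover back in its recess, spanning about (267,108) to (369,173). The cup and rod are where they were. I'll compare flushness with the original closed view.

```bash
python3 - <<'E'
from h import *
for f in (pickle.load(open('w2.pkl','rb')),grab('wrist')):
    uu,vv=np.meshgrid(range(640),range(228));L=R.from_euler('z',.2).apply(pts(f,np.c_[uu.ravel(),vv.ravel()])-[.5527,.182,0])*1000
    m=(abs(L[:,0])<26)&(abs(L[:,1])<40)&(L[:,2]>50)&(L[:,2]<80)
    r=(abs(L[:,0]-41)<5)&(abs(L[:,1])<40)&(L[:,2]>50)
    print(np.polyfit(L[m,0],L[m,2],1),np.median(L[r,2]))
E
```

```text
[2.97701531e-03 6.17113575e+01] 61.54022695969586
[1.37618791e-02 6.19910918e+01] 61.57725317475784
```

There's a small 0.011 rad difference, so I'll re-check from the same viewpoint as the original picture.

Call:
jog_arm:
  targets:
    - {"dx": 8, "dy": -2, "dz": -20, "rx": 0, "ry": 0, "rz": 0, "gripper": 1}
    - {"dx": 20, "dy": -4, "dz": -40, "rx": 0, "ry": 0, "rz": 0, "gripper": 1}
    - {"dx": 32, "dy": -6, "dz": -45, "rx": 0, "ry": 0, "rz": 0, "gripper": 1}
    - {"dx": 41, "dy": -7, "dz": -45, "rx": 0, "ry": 0, "rz": 0, "gripper": 1}
    - {"dx": 41, "dy": -7, "dz": -45, "rx": 0, "ry": 0, "rz": 0, "gripper": 1}
    - {"dx": 41, "dy": -7, "dz": -45, "rx": 0, "ry": 0, "rz": 0, "gripper": 1}
    - {"dx": 41, "dy": -7, "dz": -45, "rx": 0, "ry": 0, "rz": 0, "gripper": 1}
    - {"dx": 41, "dy": -7, "dz": -45, "rx": 0, "ry": 0, "rz": 0, "gripper": 1}

```text
t: 12.5
eef_pos: [0.5387, 0.191, 0.2479]
ee_rot: [3.141, 0.001, -0.202]
force: [0.1, -0.3, -0.2]
width: 0.0003
gripper_force: 0.0
```

```bash
python3 - <<'E'
from h import *
print(where())
for f in (pickle.load(open('w2.pkl','rb')),grab('wrist'),grab('wrist')):
    uu,vv=np.meshgrid(range(640),range(228));L=R.from_euler('z',.2).apply(pts(f,np.c_[uu.ravel(),vv.ravel()])-[.5527,.182,0])*1000
    m=(abs(L[:,0])<26)&(abs(L[:,1])<40)&(L[:,2]>50)&(L[:,2]<80)
    r=(abs(L[:,0]-41)<5)&(abs(L[:,1])<40)&(L[:,2]>50)
    print(np.polyfit(L[m,0],L[m,2],1),np.median(L[r,2]))
E
```

```text
(array([-15.5,   6. , 225.9]), array([ 0.1, -0.3, -0.2]), 12.5)
[2.97701531e-03 6.17113575e+01] 61.54022695969586
[1.28130993e-02 6.19903568e+01] 61.5978725530017
[1.37329107e-02 6.20028864e+01] 61.5659540479927
```

```bash
python3 -c "
from station import arm
print(arm.job_done())"
```

```text
the job is handed in; nothing more can be done
None
```

I opened the wide cover, pushed the button fully down (about 38 mm) and pressed the cover shut until it latched, then handed in at about 12.7 s; the shut cover sits about 0.01 rad (0.6 mm at its edge) above its original reading, held steady over the last second, and the verdict wasn't shown.

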